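# Run two bar blanks out of a gravity feeder with its rocking gate lever

### The job

Push the red open bin that stands between the feeder's guide rails all the way back against its stop, so that it is under the mouth of the blue chute. Then press the red pad of the rocking lever down and hold it down, so that its other end lifts the yellow gate, until both aluminium blanks have rolled into the bin, and let the lever come back up so that the gate shuts. Only push and press: do not pick up or carry the bin, do not touch the blanks, and leave the tape roll, the bolt and the nut beside the feeder where they are.

Things in the scene. Friction and masses are not known exactly. Their poses are not given: they have to be found in the camera images.
- feeder: Fixed parts feeder in the open left drawer (floor z = 0, walls 88 mm high). Origin on the floor, centre of the bin's home place; x points away from the robot (within 12 deg of world x), y left. Guide rails 16 mm high, inner faces y = +-65 mm, x -150 to +50 mm. Blue chute, x = +-31 mm, falls from y = +199 to its mouth at y = +50 mm, 88 mm up. At rest all is under 160 mm high, lifted gate under 210 mm.
- parts_bin: Loose red open bin, about 105 mm (x, depth) x 127 (y) x 81 high, 0.2 kg, its front wall about 50 mm from its origin; origin at the centre of its underside. Starts nearly straight between the rails, 50 to 80 mm short of home (nearer the robot); slides with 1 to 2 N. Push its front wall along feeder +x, 30 to 50 mm up, at feeder y = 0 to -30 mm: the lever stands left of the lane, from feeder y = +100 mm.
- bin_home (a point): On the feeder, at its origin: the bin's origin lies here, within 2 mm, when the bin touches the back stop (a 30 mm high aluminium bar with its face at feeder x = +50 mm).
- gate_lever (a joint): Rocking lever, rad: 0 at rest (gate shut), 0.6 pressed fully to its stop (gate lifted). Blanks pass under the gate from about 0.45 on. A spring brings it back to 0; the pad needs about 2 N at first and 4 to 5 N at the stop. Pivot axis along feeder y, through feeder x = -58, y = +125, z = 139 mm.
- pad_top (a point): Centre of the top face of the red pad, 36 x 36 mm, on the lever's end nearest the robot: at rest at feeder x = -135, y = +125, 150 mm high, level. It moves with the lever: over the full stroke 45 mm down and 7 mm towards feeder +x, the pad then sloping down to the robot by 0.6 rad.
- blank_a: Lower aluminium bar blank, a cylinder of 28 mm diameter and 50 mm length, 0.09 kg, origin at its centre. It lies across the chute (its own x is the cylinder's axis), behind the yellow gate, and rolls down into the bin when the gate is lifted.
- blank_b: Upper bar blank, the same as blank_a, lying behind it in the chute; it follows within about a second.
- tape: Bystander: loose roll of black tape, 58 mm diameter, 18 mm high, lying to the left of the lever; origin at the centre of its underside.
- bolt: Bystander: steel bolt, 24 x 27 x 61 mm, standing on its head to the left of the lever; origin at the centre of its underside.
- nut: Bystander: hex nut, 24 x 27 x 13 mm, lying left of the lane, under the lever between its post and its pad; origin at the centre of its underside.

How it is judged (in metres and radians):
On the way, in this order (a step that is already met when the one before it is completed fails the run):
1. the bin stands home against the back stop, the gate still shut (x of parts_bin in the frame of feeder between -0.01 and 0.008 m and angle between the x axis of parts_bin and the x axis of feeder, either way round below 0.08 rad and value of joint gate_lever below 0.1 rad), for 0.2 s.
2. the lever is pressed down by the robot, the gate lifted (x of parts_bin in the frame of feeder between -0.01 and 0.008 m and angle between the x axis of parts_bin and the x axis of feeder, either way round below 0.08 rad and value of joint gate_lever above 0.4 rad and contact force between any of the arm, the fingers and gate_lever above 0.5 N), for 0.1 s.
3. both blanks are in the bin (x of blank_a in the frame of parts_bin between -0.05 and 0.05 m and y of blank_a in the frame of parts_bin between -0.062 and 0.062 m and z of blank_a in the frame of parts_bin between 0 and 0.065 m and x of blank_b in the frame of parts_bin between -0.05 and 0.05 m and y of blank_b in the frame of parts_bin between -0.062 and 0.062 m and z of blank_b in the frame of parts_bin between 0 and 0.065 m), for 0.2 s.
At the end, for the whole second after the job is handed in: The bin stands on the drawer floor at its home place, straight and within 10 mm of the back stop; both blanks lie inside it, at rest; the lever is back up within 0.06 rad of its rest, so the gate is shut (all of step 3 and x of parts_bin in the frame of feeder between -0.01 and 0.008 m and angle between the x axis of parts_bin and the x axis of feeder, either way round below 0.08 rad and value of joint gate_lever below 0.06 rad and height (world z) of parts_bin below 0.006 m and linear speed of parts_bin below 0.02 m/s and linear speed of each of blank_a, blank_b below 0.08 m/s); the robot touches nothing.
It fails at once if the bin is lifted or tipped (height (world z) of parts_bin above 0.012 m or angle between parts_bin's own z axis and vertical above 0.2 rad).
It fails at once if the robot touches a blank (contact force between any of the arm, the fingers and blank_a above 0.5 N or contact force between any of the arm, the fingers and blank_b above 0.5 N).
It fails at once if the tape roll, the bolt or the nut is moved or knocked over (distance of any of tape, bolt, nut from where it was at the start of the episode above 0.012 m or angle between bolt's own z axis and vertical above 0.3 rad).
It also fails if it takes over 42 s, if anything falls off the work surface, if the arm or the gripper's body presses on something with over 40 N, if the wrist force passes 120 N, or if a joint passes its speed limit or range.

### The arm

A 6-joint arm with a two-finger parallel gripper is mounted at the origin on a cart in front of the work surface, level with it; the furniture and walls round the work are solid. World frame = base frame: x ahead of the robot, y to its left, z up, the work surface at z = 0. Lengths are in mm, angles in rad, forces in N, time in s.
With the tool pointing down it reaches from about 350 to 775 mm from the base axis. Payload 7.3 kg.
Tool frame: the origin (TCP) lies between the finger pads; the fingertips stand bot.tip_extent ahead of it and the grasp point (between the pads) lies 6 mm ahead of it (bot.tip_extent is the distance from the TCP to the fingertips, in mm); x points along the fingers, y is the direction in which the jaws open and shut, and the axes are right-handed (so a half turn about x gives the same grasp; the last joint's range is limited). The gripper opens to 92 mm and grips with 3 to 60 N. Pads are 19 mm wide; open, the fingers measure 130 mm over their backs; the gripper's body (75 mm by 190 mm) begins 47 mm behind the grasp point.
Start: joints at [-0.146, 0.342, 1.524, -0, 1.275, -0.146], TCP at [525.017, 0.02, 251.741] pointing down, gripper open.
Joint ranges: [-2.53, 2.53], [-0.77, 2.02], [0.04, 2.7], [-1, 4.14], [0.28, 2.66], [-3.11, 3.11]. Speed limits (rad/s): [2.57, 2.57, 3.14, 3.14, 3.14, 3.14].

### API

Orientations are given as [roll, pitch, yaw] about the fixed x, y, z axes, in that order (R = Rz(yaw) Ry(pitch) Rx(roll)).
In Python, from plant import bot, capture, workorder gives the robot as it stands. The module is installed in compiled form; this text tells all that it offers.
- The arm moves only by the shell command python3 -m crank 'ROWS'. ROWS is JSON, a list of rows, each an object with "linear": the shift along the tool's x, y, z in cm, a list of three; "delta_rot": the turn, a rotation vector about the tool's x, y, z in degrees, a list of three; "fingers": the opening, from 0 (shut) to 1 (fully open). In form: [{"linear": [x, y, z], "delta_rot": [wx, wy, wz], "fingers": fingers}, ...]. A call has exactly 5 rows; each row shifts and turns the commanded pose from where the row before left it, along the tool's axes as they then stand; what a row does not reach is not made up. A row lasts 1/10 s, in which the tool goes at most 50 mm and 8.59 degrees, less where a joint would pass 70% of its speed; a pose out of reach is approached as far as the arm can. A call with a gripper value outside its range is refused whole. The fingers move at their own pace and stop on an object; the grip force is fixed at half the most. Time passes only in rows, so rows that do not move let the fingers close, or fill a call up. It gives the time, the measured TCP pose, the force and the opening at its end, in the units of the state.
- bot.get_obs(): the state, without advancing time (a new reading comes with each control period).
- capture(name): name is "scene" or "side" or "wrist"; returns a dict with "image" (480x640x3 uint8, blue, green, red), "mtx" (3x3 intrinsics, pixels), "pose" (4x4, takes a point from camera to world coordinates). Camera axes: x right, y down, z forward; pixel columns grow to the right and rows downward; lengths in mm; the calibration is good to about 2 mm. A picture is of the moment at which its call begins. There is no depth.
- workorder.close_job(): hands the job in, once; it reports no verdict.
The state is a dict: "time": time; "joint_positions": joint angles; "dq": joint speeds; "tau": joint torques, N m; "tool_pos": TCP position; "tcp_rot": TCP orientation; "contact_force": force on the tool from outside, world axes, zero at the start; "moment": the same for the moment, N m; "grip_width": finger opening in mm.
Only numpy, scipy, OpenCV 4.12 (cv2) and the standard library are available. Lean on these libraries where they do the work, as an engineer would, in place of code of your own. Each camera call takes 0.05 s, during which the arm holds its last target. There are 200 camera calls.

## Working session

There is one attempt and no reset: what is moved stays moved. The work goes in short steps, Python scripts to look and compute and a shell command to move; the robot and the scene stay as the last step left them, time stands still between calls to the robot, and variables do not carry over. Pictures are saved under pics/ and viewed, on a budget of 10 in all, crops included, one or two more only if the job needs it, and the job is handed in when it is done.

```bash
mkdir -p pics
python3 - <<'E'
from plant import bot,capture
import cv2,numpy as np,pickle
d={}
for n in("scene","side"):
    c=capture(n);d[n]=c;cv2.imwrite(f"pics/{n}0.png",c["image"])
    print(n,c["mtx"].round(1).tolist(),c["pose"].round(3).tolist())
pickle.dump(d,open("c0.pkl","wb"))
o=bot.get_obs();print(o["time"],o["tool_pos"],o["tcp_rot"],o["contact_force"],o["grip_width"],bot.tip_extent)
E
```

```text
scene [[595.2, 0.0, 315.5], [0.0, 595.2, 236.7], [0.0, 0.0, 1.0]] [[0.654, -0.506, 0.562, 41.244], [-0.757, -0.435, 0.488, -146.901], [-0.002, -0.745, -0.667, 684.505], [0.0, 0.0, 0.0, 1.0]]
side [[524.6, 0.0, 312.7], [0.0, 524.6, 237.1], [0.0, 0.0, 1.0]] [[-0.535, -0.716, 0.449, 122.047], [-0.845, 0.462, -0.271, 481.161], [-0.013, -0.524, -0.852, 820.006], [0.0, 0.0, 0.0, 1.0]]
0.1 [5.24680536e+02 7.09329112e-02 2.51120363e+02] [-1.7174425  1.5694337  2.9949507] [0.80032806 0.12776177 0.53419359] 92.06985966553329 25.0
```

View pics/scene0.png

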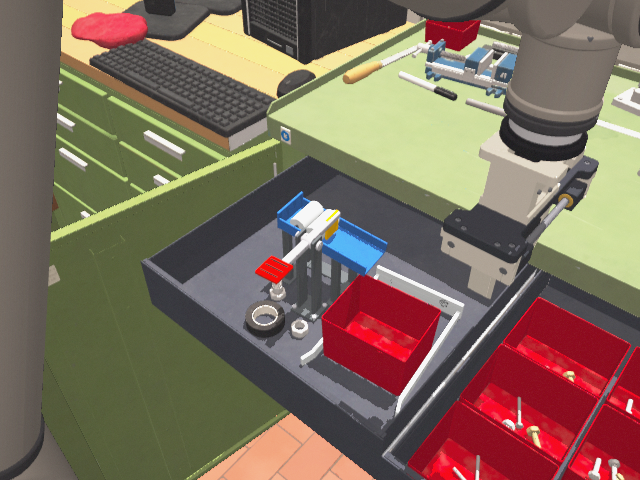

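View pics/side0.png

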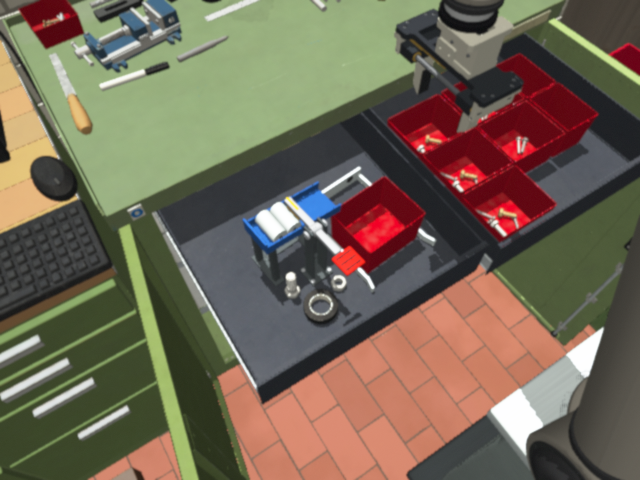

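The scene view has the pad near (273,269), the bin centred near (380,330), and the right rail running from (398,408) to (462,303). In the side view the pad is near (348,261) and the bin near (378,225). Next I'll take contours and enlarged crops.

```bash
cat > h.py <<'E'
import numpy as np,cv2
def ray(c,p):
    d=c["pose"][:3,:3]@np.linalg.solve(c["mtx"],[p[0],p[1],1]);return c["pose"][:3,3],d/np.linalg.norm(d)
def onz(c,p,z):
    o,d=ray(c,p);return o+d*(z-o[2])/d[2]
def tri(c1,p1,c2,p2):
    A=0;b=0
    for o,d in(ray(c1,p1),ray(c2,p2)):
        M=np.eye(3)-np.outer(d,d);A=A+M;b=b+M@o
    return np.linalg.solve(A,b)
def red(im):
    h=cv2.cvtColor(im,cv2.COLOR_BGR2HSV);return ((((h[...,0]<8)|(h[...,0]>172))&(h[...,1]>170)&(h[...,2]>70))*255).astype(np.uint8)
E
python3 - <<'E'
import pickle;from h import *
d=pickle.load(open("c0.pkl","rb"));S={"scene":[(273,269),(380,330)],"side":[(348,261),(378,225)]};P={}
ims=[]
for n in S:
    im=d[n]["image"];k,lab,st,ce=cv2.connectedComponentsWithStats(red(im))
    for q in S[n]:
        l=lab[q[1],q[0]];m=(lab==l).astype(np.uint8);c=max(cv2.findContours(m,0,1)[0],key=cv2.contourArea);h=cv2.convexHull(c)
        print(n,q,l,st[l],ce[l].round(1),cv2.approxPolyDP(h,3,True)[:,0].tolist());P[n,q]=ce[l]
print("pad",tri(d["scene"],P["scene",(273,269)],d["side"],P["side",(348,261)]))
for n in S: print(onz(d[n],P[n,S[n][0]],149))
a=d["scene"]["image"][180:420,255:475];b=d["side"]["image"][150:330,230:450]
cv2.imwrite("pics/zs.png",cv2.resize(a,None,fx=2.5,fy=2.5,interpolation=cv2.INTER_CUBIC))
cv2.imwrite("pics/zd.png",cv2.resize(b,None,fx=3,fy=3,interpolation=cv2.INTER_CUBIC))
E
```

```text
scene (273, 269) 22 [255 256  38  28 540] [273.7 269.4] [[271, 256], [292, 265], [276, 283], [255, 272]]
scene (380, 330) 23 [ 322  275  119  121 9260] [378.9 332.3] [[359, 275], [440, 310], [429, 350], [397, 395], [324, 354], [322, 315]]
side (348, 261) 6 [ 332  177   94   98 5724] [374.5 225.8] [[385, 177], [425, 213], [413, 239], [368, 272], [346, 274], [332, 260], [332, 217], [344, 203]]
side (378, 225) 6 [ 332  177   94   98 5724] [374.5 225.8] [[385, 177], [425, 213], [413, 239], [368, 272], [346, 274], [332, 260], [332, 217], [344, 203]]
pad [396.10116576 208.96897991 202.42606624]
[410.79642913 244.36665843 149.        ]
[441.82864131 177.89383227 149.        ]
```

View pics/zs.png

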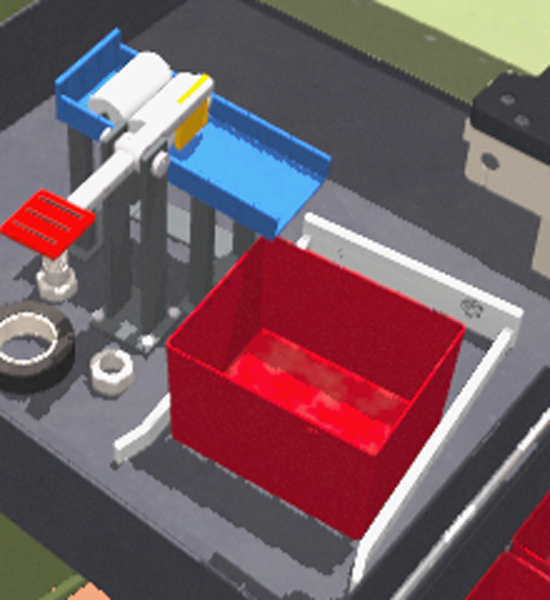

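View pics/zd.png

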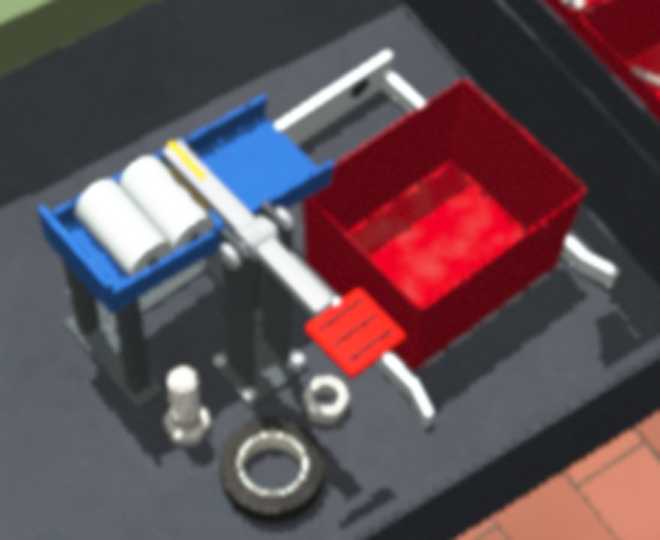

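Scene crop (÷2.5, +(255,180)): bin rim corners are (168,345), (262,238), (463,325) and (378,452); the back stop's top edge runs (308,215)–(520,312). Side crop (÷3, +(230,150)): pad centre is (356,332); bin rim corners are (467,82), (585,190), (425,305) and (308,208).

Run:
```python
import pickle;from h import *
d=pickle.load(open("c0.pkl","rb"));A=lambda p:(p[0]/2.5+255,p[1]/2.5+180);B=lambda p:(p[0]/3+230,p[1]/3+150)
s,t=d["scene"],d["side"]
def ang(a,b):v=b-a;return np.degrees(np.arctan2(v[1],v[0])).round(1),np.linalg.norm(v).round(1)
pa=(273.7,269.4);pb=B((356,332));pad=tri(s,pa,t,pb);print("pad",pad,onz(s,pa,150),onz(t,pb,150))
bs=[onz(s,A(p),81) for p in((168,345),(262,238),(463,325),(378,452))];print("bin scene NL FL FR NR",np.round(bs,1),ang(bs[0],bs[1]),ang(bs[3],bs[2]),ang(bs[3],bs[0]),ang(bs[2],bs[1]),np.mean(bs,0))
bt=[onz(t,B(p),81) for p in((308,208),(467,82),(585,190))];print("bin side FL FR NR",np.round(bt,1),ang(bt[2],bt[1]),ang(bt[1],bt[0]),(bt[0]+bt[2])/2)
k=[onz(s,A(p),30) for p in((520,312),(308,215))];print("stop scene",np.round(k,1),ang(*k))
k=[onz(t,B(p),30) for p in((393,53),(278,125))];print("stop side",np.round(k,1),ang(*k))
r=[onz(s,A(p),16) for p in((390,515),(510,335))];print("rrail",np.round(r,1),ang(*r))
for p,q in(((300,228),(325,165)),((62,88),(45,208))):print("chute",tri(s,A(p),t,B(q)))
u=[onz(s,A(p),13) for p in((110,360),)]+[onz(t,B((327,388)),13)];print("nut",u)
```

```text
pad [412.48770058 245.05055189 148.14485744] [410.12173238 243.58251559 150.        ] [412.6626315  245.36830714 150.        ]
bin scene NL FL FR NR [[434.1 182.8  81. ]
 [528.9 193.5  81. ]
 [547.5  72.4  81. ]
 [449.4  59.9  81. ]] (np.float64(6.4), np.float64(95.4)) (np.float64(7.2), np.float64(98.9)) (np.float64(97.1), np.float64(123.8)) (np.float64(98.7), np.float64(122.5)) [489.96589449 127.14352611  81.        ]
bin side FL FR NR [[523.  198.7  81. ]
 [546.6  70.4  81. ]
 [448.3  60.5  81. ]] (np.float64(5.7), np.float64(98.8)) (np.float64(100.4), np.float64(130.5)) [485.65065421 129.58150631  81.        ]
stop scene [[620.5  71.1  30. ]
 [604.8 212.7  30. ]] (np.float64(96.3), np.float64(142.5))
stop side [[620.5  67.7  30. ]
 [612.5 160.7  30. ]] (np.float64(94.9), np.float64(93.3))
rrail [[464.   54.6  16. ]
 [613.3  70.9  16. ]] (np.float64(6.3), np.float64(150.2))
chute [539.53904602 176.98230833  89.77987589]
chute [544.61458203 339.67658231 126.77559376]
nut [array([447.73748599, 238.12293035,  13.        ]), array([450.80078576, 231.86231185,  13.        ])]
```

Both views agree on the feeder: yaw about 6.4°, origin near (559.6, 135.3). The bin is about 72 mm short of home. I'll push with the fingers closed and the jaw axis along the lane, so the gripper body stays clear of the chute. Next, the tool axes and shifts.

```bash
cat >> h.py <<'E'
from scipy.spatial.transform import Rotation as Ro
O=np.array([559.6,135.3,0]);RF=Ro.from_euler("z",6.4,degrees=True).as_matrix()
def go(o,f,yawj=None):
    "feeder target of TCP -> shift in tool axes (cm) and the turn about tool axes (deg)"
    R=Ro.from_euler("xyz",o["tcp_rot"]).as_matrix();w=O+RF@np.array(f,float)
    print("tool axes\n",R.round(3),"feeder tcp",(RF.T@(o["tool_pos"]-O)).round(1),"target",w.round(1),"F",np.round(o["contact_force"],1),"t",o["time"],"g",o["grip_width"])
    print("shift cm",(R.T@(w-o["tool_pos"])/10).round(2))
    if yawj is not None:
        y=RF@np.array([np.cos(np.radians(yawj)),np.sin(np.radians(yawj)),0]);x=np.array([0,0,-1.]);T=np.c_[x,y,np.cross(x,y)]
        print("turn",np.degrees(Ro.from_matrix(R.T@T).as_rotvec()).round(2))
E
python3 - <<'E'
from h import *;from plant import bot
o=bot.get_obs();go(o,[-165,-20,65],0);go(o,[-165,-20,65],180)
E
```

```text
tool axes
 [[-0.001  1.     0.   ]
 [ 0.     0.    -1.   ]
 [-1.    -0.001 -0.   ]] feeder tcp [ -49.8 -130.5  251.1] target [397.9  97.   65. ] F [0.8 0.1 0.5] t 0.1 g 92.06985966553329
shift cm [ 18.63 -12.66  -9.69]
turn [-6.4  -0.02  0.08]
tool axes
 [[-0.001  1.     0.   ]
 [ 0.     0.    -1.   ]
 [-1.    -0.001 -0.   ]] feeder tcp [ -49.8 -130.5  251.1] target [397.9  97.   65. ] F [0.8 0.1 0.5] t 0.1 g 92.06985966553329
shift cm [ 18.63 -12.66  -9.69]
turn [1.736e+02 1.200e-01 2.000e-02]
```

```bash
python3 -m crank '[{"linear":[0,-2.5,-2],"delta_rot":[0,0,0],"fingers":0},{"linear":[0,-2.5,-2],"delta_rot":[0,0,0],"fingers":0},{"linear":[0,-2.5,-2],"delta_rot":[0,0,0],"fingers":0},{"linear":[0,-2.5,-2],"delta_rot":[0,0,0],"fingers":0},{"linear":[0,-2.6,-1.7],"delta_rot":[0,0,0],"fingers":0}]'
python3 -m crank '[{"linear":[0,0,0],"delta_rot":[-6.4,0,0],"fingers":0},{"linear":[3,0,0],"delta_rot":[0,0,0],"fingers":0},{"linear":[3,0,0],"delta_rot":[0,0,0],"fingers":0},{"linear":[3,0,0],"delta_rot":[0,0,0],"fingers":0},{"linear":[0,0,0],"delta_rot":[0,0,0],"fingers":0}]'
python3 - <<'E'
from h import *;from plant import bot,capture
o=bot.get_obs();go(o,[-165,-20,65],0)
cv2.imwrite("pics/s1.png",capture("scene")["image"][150:450,200:500])
E
```

```text
time: 0.6
tool_pos: [397.8, 97.8, 251.4]
tcp_rot: [-1.818, 1.57, 2.894]
contact_force: [-0.3, 0.6, 0.5]
grip_width: 56.5
time: 1.1
tool_pos: [396.5, 96.9, 158.9]
tcp_rot: [-1.626, 1.563, -3.085]
contact_force: [-0.2, -0.1, 0.4]
grip_width: 16.3
tool axes
 [[-0.008  0.994  0.112]
 [-0.     0.112 -0.994]
 [-1.    -0.008 -0.   ]] feeder tcp [-166.4  -20.   158.9] target [397.9  97.   65. ] F [-0.2 -0.1  0.4] t 1.1 g 16.25076324174432
shift cm [9.39 0.21 0.  ]
turn [ 0.   -0.02  0.44]
```

View pics/s1.png

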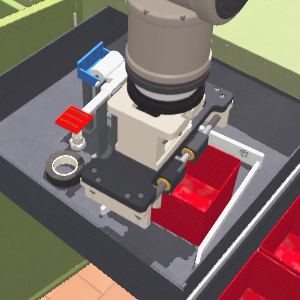

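The gripper hangs in front of the bin and is clear of the pad, which is at crop (73,120). Lowering now.

```bash
python3 -m crank '[{"linear":[2.5,0,0],"delta_rot":[0,0,0],"fingers":0},{"linear":[2.5,0,0],"delta_rot":[0,0,0],"fingers":0},{"linear":[2.5,0,0],"delta_rot":[0,0,0],"fingers":0},{"linear":[1.9,0,0],"delta_rot":[0,0,0],"fingers":0},{"linear":[0,0,0],"delta_rot":[0,0,0],"fingers":0}]'
python3 -m crank '[{"linear":[0,0.6,0],"delta_rot":[0,0,0],"fingers":0},{"linear":[0,0.6,0],"delta_rot":[0,0,0],"fingers":0},{"linear":[0,0.6,0],"delta_rot":[0,0,0],"fingers":0},{"linear":[0,0.6,0],"delta_rot":[0,0,0],"fingers":0},{"linear":[0,0.6,0],"delta_rot":[0,0,0],"fingers":0}]'
python3 - <<'E'
from h import *;from plant import bot,capture
o=bot.get_obs();go(o,[-69,-20,65],0)
E
```

```text
time: 1.65
tool_pos: [398.9, 97.0, 67.4]
tcp_rot: [-1.612, 1.569, -3.071]
contact_force: [-0.3, 0.5, 0.1]
grip_width: 0.5
time: 2.15
tool_pos: [429.6, 100.4, 68.2]
tcp_rot: [1.418, 1.57, -0.041]
contact_force: [-1.9, -0.3, 1.7]
grip_width: 0.4
tool axes
 [[ 0.001  0.994  0.112]
 [-0.     0.112 -0.994]
 [-1.     0.001  0.   ]] feeder tcp [-133.1  -20.2   68.2] target [493.3 107.7  65. ] F [-1.9 -0.3  1.7] t 2.15 g 0.43060700504834737
shift cm [ 0.32  6.41 -0.02]
turn [ 0.    0.01 -0.04]
```

```bash
M='0.6'; python3 -m crank '[{"linear":[0.2,0.8,0],"delta_rot":[0,0,0],"fingers":0},{"linear":[0,0.8,0],"delta_rot":[0,0,0],"fingers":0},{"linear":[0,0.8,0],"delta_rot":[0,0,0],"fingers":0},{"linear":[0,0.8,0],"delta_rot":[0,0,0],"fingers":0},{"linear":[0,0.8,0],"delta_rot":[0,0,0],"fingers":0}]'
python3 -m crank '[{"linear":[0,0.4,0],"delta_rot":[0,0,0],"fingers":0},{"linear":[0,0.4,0],"delta_rot":[0,0,0],"fingers":0},{"linear":[0,0.4,0],"delta_rot":[0,0,0],"fingers":0},{"linear":[0,0.4,0],"delta_rot":[0,0,0],"fingers":0},{"linear":[0,0,0],"delta_rot":[0,0,0],"fingers":0}]'
python3 - <<'E'
from h import *;from plant import bot,capture
o=bot.get_obs();go(o,[-69,-20,65],0);c=capture("scene")
cv2.imwrite("pics/s2.png",cv2.resize(c["image"][180:400,240:500],None,fx=2.5,fy=2.5))
E
```

```text
time: 2.65
tool_pos: [469.0, 104.8, 65.6]
tcp_rot: [-1.309, 1.57, -2.768]
contact_force: [-2.7, -1.7, 1.2]
grip_width: 0.5
time: 3.15
tool_pos: [485.2, 106.7, 65.8]
tcp_rot: [1.594, 1.57, 0.134]
contact_force: [-1.0, 0.4, 0.0]
grip_width: 0.6
tool axes
 [[ 0.001  0.994  0.111]
 [ 0.     0.111 -0.994]
 [-1.     0.001 -0.   ]] feeder tcp [-77.1 -20.1  65.8] target [493.3 107.7  65. ] F [-1.   0.4  0. ] t 3.15 g 0.6436768018909419
shift cm [ 0.08  0.81 -0.01]
turn [-0.01 -0.   -0.07]
```

View pics/s2.png

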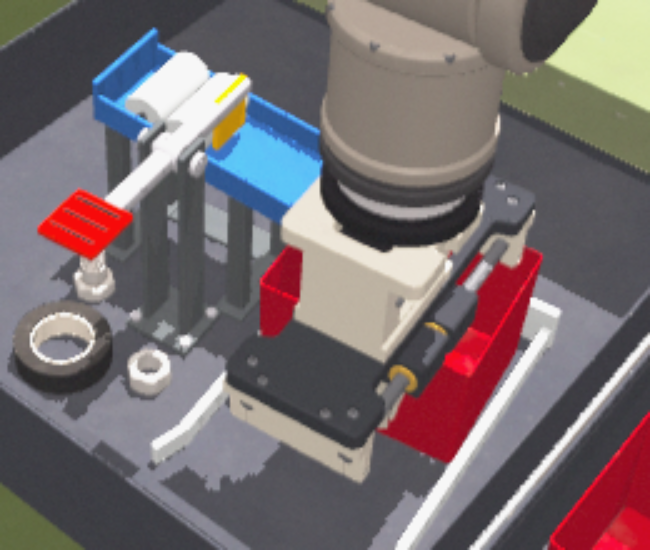

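The bin is nearly back; its far-right rim is near crop (540,250), just short of the stop. I'll creep forward until the force rises.

```bash
python3 -m crank '[{"linear":[0,0.2,0],"delta_rot":[0,0,0],"fingers":0},{"linear":[0,0.2,0],"delta_rot":[0,0,0],"fingers":0},{"linear":[0,0.2,0],"delta_rot":[0,0,0],"fingers":0},{"linear":[0,0.1,0],"delta_rot":[0,0,0],"fingers":0},{"linear":[0,0,0],"delta_rot":[0,0,0],"fingers":0}]'
python3 -m crank '[{"linear":[0,0.1,0],"delta_rot":[0,0,0],"fingers":0},{"linear":[0,0.1,0],"delta_rot":[0,0,0],"fingers":0},{"linear":[0,0.1,0],"delta_rot":[0,0,0],"fingers":0},{"linear":[0,0,0],"delta_rot":[0,0,0],"fingers":0},{"linear":[0,0,0],"delta_rot":[0,0,0],"fingers":0}]'
```

```text
time: 3.7
tool_pos: [491.7, 107.4, 65.7]
tcp_rot: [1.599, 1.57, 0.14]
contact_force: [0.2, -0.3, 0.2]
grip_width: 0.3
time: 4.2
tool_pos: [494.5, 107.7, 65.7]
tcp_rot: [1.528, 1.571, 0.069]
contact_force: [-0.1, -0.3, 0.2]
grip_width: 0.5
```

```bash
python3 -m crank '[{"linear":[0,0.1,0],"delta_rot":[0,0,0],"fingers":0},{"linear":[0,0.1,0],"delta_rot":[0,0,0],"fingers":0},{"linear":[0,0.1,0],"delta_rot":[0,0,0],"fingers":0},{"linear":[0,0.1,0],"delta_rot":[0,0,0],"fingers":0},{"linear":[0,0,0],"delta_rot":[0,0,0],"fingers":0}]'
python3 - <<'E'
from h import *;from plant import bot,capture
c=capture("side");i=c["image"]
cv2.imwrite("pics/d3.png",cv2.resize(i[150:330,230:450],None,fx=3,fy=3,interpolation=cv2.INTER_CUBIC))
E
```

```text
time: 4.7
tool_pos: [495.1, 108.5, 65.5]
tcp_rot: [-1.672, 1.564, -3.131]
contact_force: [-12.7, 1.6, 8.3]
grip_width: 0.2
```

View pics/d3.png

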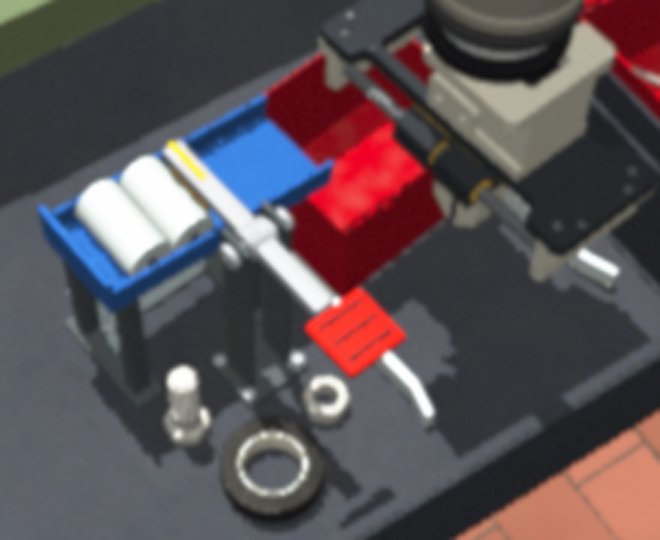

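The force rose to 12.7 N, so the bin is against the stop. In the side view it sits under the chute mouth, the lever is untouched and the gate is shut. Backing off and rising.

```bash
python3 -m crank '[{"linear":[0,-0.4,0],"delta_rot":[0,0,0],"fingers":0},{"linear":[0,-1,0],"delta_rot":[0,0,0],"fingers":0},{"linear":[0,-2,0],"delta_rot":[0,0,0],"fingers":0},{"linear":[0,-3,0],"delta_rot":[0,0,0],"fingers":0},{"linear":[0,-2,0],"delta_rot":[0,0,0],"fingers":0}]'
python3 -m crank '[{"linear":[-3,0,0],"delta_rot":[0,0,0],"fingers":0},{"linear":[-3,0,0],"delta_rot":[0,0,0],"fingers":0},{"linear":[-3,0,0],"delta_rot":[0,0,0],"fingers":0},{"linear":[-3,0,0],"delta_rot":[0,0,0],"fingers":0},{"linear":[-3,0,0],"delta_rot":[0,0,0],"fingers":0}]'
python3 - <<'E'
from h import *;from plant import bot,capture
o=bot.get_obs();go(o,[-140,125,215],-90);go(o,[-140,125,215],90)
c=capture("scene");cv2.imwrite("pics/s4.png",cv2.resize(c["image"][170:410,240:500],None,fx=2.5,fy=2.5,interpolation=cv2.INTER_CUBIC))
E
```

```text
time: 5.25
tool_pos: [413.0, 98.6, 65.6]
tcp_rot: [-1.491, 1.57, -2.95]
contact_force: [0.1, 0.4, 0.7]
grip_width: 0.4
time: 5.75
tool_pos: [414.7, 98.7, 217.1]
tcp_rot: [1.51, 1.569, 0.05]
contact_force: [0.6, 1.5, -0.2]
grip_width: 0.3
tool axes
 [[ 0.001  0.994  0.111]
 [ 0.     0.111 -0.994]
 [-1.     0.001  0.   ]] feeder tcp [-148.1  -20.2  217.1] target [406.5 243.9 215. ] F [ 0.6  1.5 -0.2] t 5.75 g 0.32127251363796566
shift cm [  0.21   0.81 -14.52]
turn [ 8.999e+01 -6.000e-02 -6.000e-02]
tool axes
 [[ 0.001  0.994  0.111]
 [ 0.     0.111 -0.994]
 [-1.     0.001  0.   ]] feeder tcp [-148.1  -20.2  217.1] target [406.5 243.9 215. ] F [ 0.6  1.5 -0.2] t 5.75 g 0.32127251363796566
shift cm [  0.21   0.81 -14.52]
turn [-9.001e+01  6.000e-02 -6.000e-02]
```

View pics/s4.png

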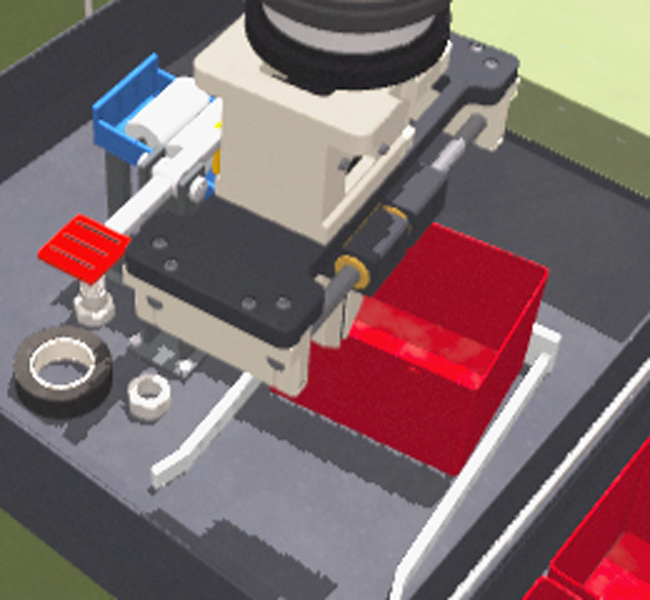

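The far-right rim corner is now near crop (548,270); I'll check it numerically. Moving over the pad, then turning 90°.

```bash
python3 - <<'E'
from h import *;from plant import capture
c=capture("scene");p=onz(c,(548/2.5+240,270/2.5+170),81);print("FR feeder",RF.T@(p-O))
E
python3 -m crank '[{"linear":[0,0.2,-2.9],"delta_rot":[0,0,0],"fingers":0},{"linear":[0,0.2,-2.9],"delta_rot":[0,0,0],"fingers":0},{"linear":[0,0.2,-2.9],"delta_rot":[0,0,0],"fingers":0},{"linear":[0,0.2,-2.9],"delta_rot":[0,0,0],"fingers":0},{"linear":[0,0,-2.9],"delta_rot":[0,0,0],"fingers":0}]'
python3 -m crank '[{"linear":[0,0,0],"delta_rot":[8,0,0],"fingers":0},{"linear":[0,0,0],"delta_rot":[8,0,0],"fingers":0},{"linear":[0,0,0],"delta_rot":[8,0,0],"fingers":0},{"linear":[0,0,0],"delta_rot":[8,0,0],"fingers":0},{"linear":[0,0,0],"delta_rot":[8,0,0],"fingers":0}]'
python3 -m crank '[{"linear":[0,0,0],"delta_rot":[8,0,0],"fingers":0},{"linear":[0,0,0],"delta_rot":[8,0,0],"fingers":0},{"linear":[0,0,0],"delta_rot":[8,0,0],"fingers":0},{"linear":[0,0,0],"delta_rot":[8,0,0],"fingers":0},{"linear":[0,0,0],"delta_rot":[8,0,0],"fingers":0}]'
python3 -m crank '[{"linear":[0,0,0],"delta_rot":[5,0,0],"fingers":0},{"linear":[0,0,0],"delta_rot":[5,0,0],"fingers":0},{"linear":[0,0,0],"delta_rot":[0,0,0],"fingers":0},{"linear":[0,0,0],"delta_rot":[0,0,0],"fingers":0},{"linear":[0,0,0],"delta_rot":[0,0,0],"fingers":0}]'
python3 - <<'E'
from h import *;from plant import bot,capture
o=bot.get_obs();go(o,[-138,125,180],-90)
E
```

```text
FR feeder [ 50.21841589 -57.31557718  81.        ]
time: 6.35
tool_pos: [406.4, 244.8, 215.0]
tcp_rot: [0.48, 1.571, -0.98]
contact_force: [0.3, -0.8, 0.1]
grip_width: 0.1
time: 6.85
tool_pos: [406.4, 243.6, 214.9]
tcp_rot: [-0.44, 1.57, -2.603]
contact_force: [0.2, 1.0, 0.3]
grip_width: 0.4
time: 7.35
tool_pos: [406.4, 243.6, 214.9]
tcp_rot: [0.259, 1.57, -2.602]
contact_force: [0.8, -0.3, 0.4]
grip_width: 0.5
time: 7.85
tool_pos: [406.6, 243.7, 215.5]
tcp_rot: [0.454, 1.571, -2.574]
contact_force: [0.0, 0.1, 0.2]
grip_width: 0.5
tool axes
 [[-0.     0.113 -0.994]
 [-0.    -0.994 -0.113]
 [-1.     0.     0.   ]] feeder tcp [-140.   124.8  215.5] target [408.5 244.1 180. ] F [0.  0.1 0.2] t 7.85 g 0.4923148617053659
shift cm [ 3.55 -0.02 -0.2 ]
turn [ 0.09  0.01 -0.  ]
```

The bin's far-right rim corner is at feeder x = 50.2, so the bin is home. Pressing the pad: approach first, then the stroke.

```bash
python3 -m crank '[{"linear":[1.2,0,-0.2],"delta_rot":[0,0,0],"fingers":0},{"linear":[1.2,0,0],"delta_rot":[0,0,0],"fingers":0},{"linear":[1,0,0],"delta_rot":[0,0,0],"fingers":0},{"linear":[1,0,0],"delta_rot":[0,0,0],"fingers":0},{"linear":[1,0,0],"delta_rot":[0,0,0],"fingers":0}]'
python3 -m crank '[{"linear":[0.7,0,0],"delta_rot":[0,0,0],"fingers":0},{"linear":[0.6,0,0],"delta_rot":[0,0,0],"fingers":0},{"linear":[0.5,0,0],"delta_rot":[0,0,0],"fingers":0},{"linear":[0.4,0,0],"delta_rot":[0,0,0],"fingers":0},{"linear":[0.3,0,0],"delta_rot":[0,0,0],"fingers":0}]'
python3 - <<'E'
from h import *;from plant import bot,capture
o=bot.get_obs();go(o,[-138,125,130],-90)
cv2.imwrite("pics/d5.png",cv2.resize(capture("side")["image"][130:330,210:450],None,fx=3,fy=3,interpolation=cv2.INTER_CUBIC))
E
```

```text
time: 8.35
tool_pos: [408.2, 243.9, 160.8]
tcp_rot: [0.199, 1.57, -2.831]
contact_force: [-2.1, -0.8, 2.7]
grip_width: 0.5
time: 8.85
tool_pos: [409.0, 244.2, 136.7]
tcp_rot: [-2.822, 1.57, 0.431]
contact_force: [1.3, -0.1, 4.3]
grip_width: 0.3
tool axes
 [[ 0.001  0.111 -0.994]
 [ 0.    -0.994 -0.111]
 [-1.    -0.    -0.001]] feeder tcp [-137.5  125.   136.7] target [408.5 244.1 130. ] F [ 1.3 -0.1  4.3] t 8.85 g 0.25781293108191683
shift cm [ 0.67 -0.    0.05]
turn [-0.   -0.05  0.02]
```

View pics/d5.png

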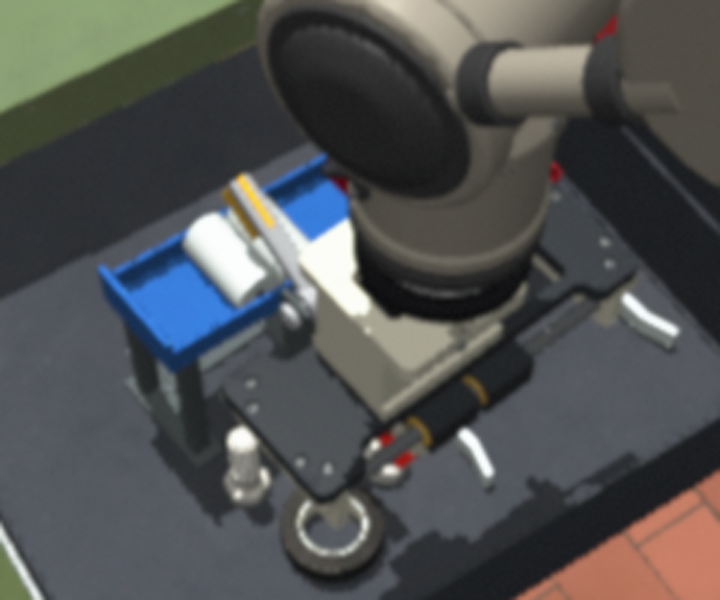

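The gate is lifted (crop 245,190). One blank has gone and the second, at (228,258), is on its way. I'll press slightly more and hold.

```bash
R='x'; python3 -m crank '[{"linear":[0.2,0,0],"delta_rot":[0,0,0],"fingers":0},{"linear":[0.1,0,0],"delta_rot":[0,0,0],"fingers":0},{"linear":[0,0,0],"delta_rot":[0,0,0],"fingers":0},{"linear":[0,0,0],"delta_rot":[0,0,0],"fingers":0},{"linear":[0,0,0],"delta_rot":[0,0,0],"fingers":0}]'
for i in 1 2 3; do python3 -m crank '[{"linear":[0,0,0],"delta_rot":[0,0,0],"fingers":0},{"linear":[0,0,0],"delta_rot":[0,0,0],"fingers":0},{"linear":[0,0,0],"delta_rot":[0,0,0],"fingers":0},{"linear":[0,0,0],"delta_rot":[0,0,0],"fingers":0},{"linear":[0,0,0],"delta_rot":[0,0,0],"fingers":0}]'; done
python3 - <<'E'
from plant import capture;import cv2
a=cv2.resize(capture("side")["image"][130:330,210:450],None,fx=1.6,fy=1.6);b=cv2.resize(capture("scene")["image"][170:410,240:500],(384,320))
cv2.imwrite("pics/both6.png",cv2.hconcat([a,b]))
E
```

```text
time: 9.4
tool_pos: [408.7, 244.0, 133.8]
tcp_rot: [-2.816, 1.571, 0.438]
contact_force: [0.4, 0.2, 3.9]
grip_width: 0.2
time: 9.9
tool_pos: [408.7, 244.0, 133.8]
tcp_rot: [-2.997, 1.571, 0.256]
contact_force: [1.3, 1.0, 3.4]
grip_width: 0.3
time: 10.4
tool_pos: [408.7, 244.0, 133.7]
tcp_rot: [2.985, 1.571, -0.044]
contact_force: [1.1, 0.5, 2.7]
grip_width: 0.7
time: 10.9
tool_pos: [408.7, 244.0, 133.8]
tcp_rot: [-2.987, 1.571, 0.266]
contact_force: [0.2, 0.8, 3.4]
grip_width: 0.3
```

View pics/both6.png

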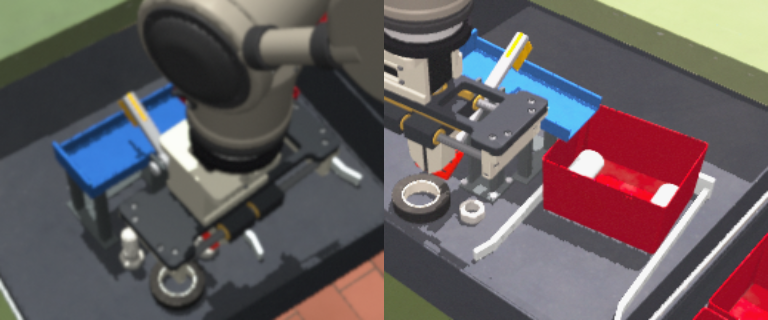

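Both blanks are in the bin, at (590,160) and (663,194) in the composite, and the chute is empty. I'll release the lever gently and back away.

```bash
python3 -m crank '[{"linear":[-0.8,0,0],"delta_rot":[0,0,0],"fingers":0},{"linear":[-0.8,0,0],"delta_rot":[0,0,0],"fingers":0},{"linear":[-1,0,0],"delta_rot":[0,0,0],"fingers":0},{"linear":[-1,0,0],"delta_rot":[0,0,0],"fingers":0},{"linear":[-1,0,0],"delta_rot":[0,0,0],"fingers":0}]'
python3 -m crank '[{"linear":[-2,0,0],"delta_rot":[0,0,0],"fingers":0},{"linear":[-3,0,0],"delta_rot":[0,0,0],"fingers":0},{"linear":[-3,0,0],"delta_rot":[0,0,0],"fingers":0},{"linear":[-3,0,0],"delta_rot":[0,0,0],"fingers":0},{"linear":[-2,0,0],"delta_rot":[0,0,0],"fingers":0}]'
python3 -m crank '[{"linear":[0,3,0],"delta_rot":[0,0,0],"fingers":0},{"linear":[0,4,0],"delta_rot":[0,0,0],"fingers":0},{"linear":[0,4,0],"delta_rot":[0,0,0],"fingers":0},{"linear":[0,4,0],"delta_rot":[0,0,0],"fingers":0},{"linear":[0,4,0],"delta_rot":[0,0,0],"fingers":0}]'
python3 -m crank '[{"linear":[0,4,0],"delta_rot":[0,0,0],"fingers":0},{"linear":[0,3,0],"delta_rot":[0,0,0],"fingers":0},{"linear":[0,0,0],"delta_rot":[0,0,0],"fingers":0},{"linear":[0,0,0],"delta_rot":[0,0,0],"fingers":0},{"linear":[0,0,0],"delta_rot":[0,0,0],"fingers":0}]'
python3 - <<'E'
from plant import capture;import cv2
a=cv2.resize(capture("side")["image"][130:330,210:450],None,fx=1.6,fy=1.6);b=cv2.resize(capture("scene")["image"][170:410,240:500],(384,320))
cv2.imwrite("pics/both7.png",cv2.hconcat([a,b]))
E
```

```text
time: 11.5
tool_pos: [409.3, 244.1, 181.0]
tcp_rot: [-3.053, 1.569, 0.2]
contact_force: [0.0, -0.4, -0.0]
grip_width: 0.6
time: 12.0
tool_pos: [409.4, 244.2, 312.7]
tcp_rot: [-2.917, 1.566, 0.336]
contact_force: [-0.7, -0.3, -0.6]
grip_width: 0.5
time: 12.5
tool_pos: [430.0, 53.6, 310.6]
tcp_rot: [2.923, 1.569, -0.107]
contact_force: [1.2, -0.7, -0.1]
grip_width: 1.0
time: 13.0
tool_pos: [437.6, -13.6, 310.1]
tcp_rot: [-2.939, 1.57, 0.315]
contact_force: [-0.3, -0.5, 0.1]
grip_width: 0.3
```

View pics/both7.png

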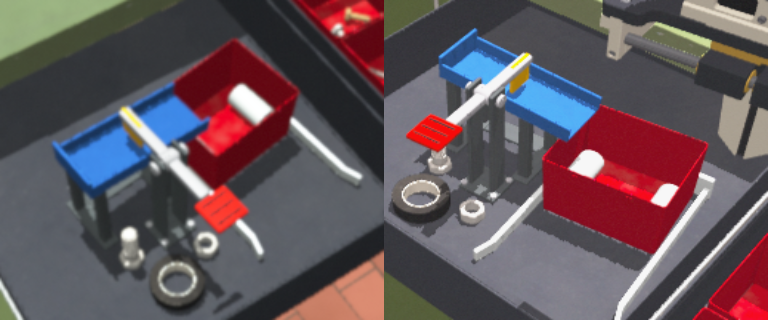

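The lever is up with the gate shut, both blanks are in the bin, the bin is home, and the bystanders have not moved. Handing in.

```bash
python3 -c "
from plant import workorder;print(workorder.close_job())"
```

```text
the job is handed in; nothing more can be done
None
```

I pushed the bin back about 72 mm until it met the stop (12.7 N at contact). Then I pressed the lever pad down about 41 mm, held it for about 2 s until both blanks had rolled into the bin, and let the lever come back up. The job was handed in at about 13 s.

**Last checks:** The final pictures show both blanks in the bin, which is still against its stop. The lever is up with the gate shut, and the tape roll, bolt and nut look unmoved. The arm is clear, with contact force at noise level. After the push, the bin's far rim measured feeder x = 50.2 mm, which puts the bin home.

**What I did not measure:** I judged the lever's final angle and the bystanders' positions from the pictures only. At the hold the wrist force was 3 to 4 N, just under the 4 to 5 N given for the stop, so the lever may have stopped slightly short of its full stroke. It was down far enough for both blanks to pass.

**A check that disagreed:** The first triangulation of the pad was wrong because the pad and bin merged in the side view's colour mask. Picking the pad centre by hand there gave 148 mm for its height, against the stated 150 mm.

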